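Feed a rack of printing blocks past the sprung gate

ROBOT

A 6-joint arm with a two-finger parallel gripper is mounted at the origin on the work surface. World frame = base frame: x ahead of the robot, y to its left, z up, the work surface at z = 0. Lengths are in m, angles in rad, forces in N, time in s.
With the tool pointing down it reaches from about 0.3 to 0.775 m from the base axis. Payload 14.6 kg.
Tool frame: the origin (TCP) lies between the finger pads; the fingertips stand 22 mm ahead of it and the grasp point (between the pads) lies 3 mm ahead of it; y points along the fingers, z is the direction in which the jaws open and shut, and the axes are right-handed (so a half turn about y gives the same grasp; the last joint's range is limited). The gripper opens to 85 mm and grips with 20 to 120 N. Pads are 22 mm wide; open, the fingers measure 114 mm over their backs; the gripper's body (76 mm by 85 mm) begins 54 mm behind the grasp point. The pads swing forward as they close: fully open they stand 13 mm farther back than shut.
Start: joints at [-1.252, 0.3, 1.521, -0, 1.321, -0.067], TCP at [0.207, -0.51, 0.253] pointing down, gripper open.
Joint ranges: [-3.03, 3.03], [-0.79, 2.21], [0.23, 2.52], [-1.04, 4.18], [0, 3.07], [-2.55, 2.55]. Speed limits (rad/s): [2.22, 2.22, 2.57, 3.14, 3.14, 3.14].

INTERFACE

Orientations are given as a unit quaternion [x, y, z, w].
In Python, from workcell import * gives the robot as it stands.
- The arm moves only by the shell command python3 -m handwheel 'ROWS' [OPENING] [FORCE]. ROWS is JSON, a list of rows, each a list of 2 entries, a list of its own where there are three numbers: the shift along the tool's x, y, z in m, then the turn, a rotation vector about the tool's x, y, z in degrees. A call has 1 to 5 rows; each row is the pose to reach, as a shift and turn from the pose commanded when the call began, along the tool's axes at that moment; what a row does not reach only later rows make up. A row lasts 1/10 s, in which the tool goes at most 50 mm and 8.59 degrees, less where a joint would pass 70% of its speed; a pose out of reach is approached as far as the arm can. A call with a gripper value outside its range is refused whole. OPENING is the opening, from -1 (shut) to 1 (fully open), set as the call begins (- or left out, the last holds). The fingers move at their own pace and stop on an object; FORCE is the grip in N (left out, the last holds). Time passes only in rows, so rows that repeat a pose let the fingers close. It gives the time, the measured TCP pose, the force and the opening at its end, in the units of the state.
- state(): the state, without advancing time (a new reading comes with each control period).
- capture(name): name is "scene" or "top"; returns a dict with "pixels" (400x640x3 uint8, red, green, blue), "vertical_fov" (degrees; the focal length in pixels is half the picture's height over the tangent of half this angle, whatever the lens; pixels are square), "cx", "cy" (the principal point, pixels), "k1" (the pictures are not rectified: a ray, as slopes to the right and down, at radius r is drawn at 1 + k1 r^2 times it, then the intrinsics apply), "xyz" and "rotation" of the camera in the world. Camera axes: x right, y up, looking along -z (the intrinsics and any distortion apply to the point x, -y, -z); pixel columns grow to the right and rows downward; lengths in m; the calibration is good to about 2 mm. A picture is of the moment at which its call begins. There is no depth.
- job_done(): hands the job in, once; it reports no verdict.
Trained networks look in a picture, given as the dict that the camera call returned (one of the last four; its "shot" number tells which), for a name from the list of things; names that differ only in an ending like _2 or _b are one class to them, and where a whole thing is asked for, a point or a joint stands for the part that bears it (a point fixed in the world has none). Each returns a list of dicts, best first, with "p" (0 to 1); they miss things now and then, are a little off and sometimes report something else, mostly with a low value. They report only what shows in the picture. A call takes as long as a camera call. They do not tell look-alikes from the thing itself.
- search_frame(picture, query): "position" ([row, column] in pixels, amid what is visible of it).
- trace(picture, query): "pixels" (400x640 bool, what is visible of it) and "position" ([row, column] in pixels, amid what is visible of it).
The state is a dict: "t": time; "joint_pos": joint angles; "joint_velocities": joint speeds; "tau": joint torques, N m; "eef_pos": TCP position; "orientation": TCP orientation; "wrist_force": force on the tool from outside, world axes, zero at the start; "torque": the same for the moment, N m; "opening": finger opening in m.
Only numpy, scipy, OpenCV 4.12 (cv2) and the standard library are available. Lean on these libraries where they do the work, as an engineer would, in place of code of your own. Each camera call takes 0.05 s, during which the arm holds its last target. There are 200 camera calls.

TASK

Push the wooden rack of printing blocks along its chute, past the yellow sprung gate, until it rests against the dark end stop: hold the gate's long arm aside with one fingertip the whole time the rack goes past while another finger pushes the rack from behind, and do not shove the rack against the gate. Then take the hand away so that the gate springs shut behind the rack. Only push, never lift or tip the rack, and leave the ink jar, the ink tin and the roll of tape where they stand.

Things in the scene. Friction and masses are not known exactly. Their poses are not given: they have to be found in the camera images.
- chute: Fixed plywood chute. Origin on the table under its centre line; +x is the way the rack travels (towards the robot's right), +y across it to the gate's arm (away from the robot). Floor top at z = 8 mm, from x = -200 mm to the end stop (12 mm thick, top z = 42 mm) at x = 172 mm; 78 mm wide between side walls 6 mm thick, tops z = 22 mm. Hinge post: radius 8 mm, top z = 76 mm, at x -220, y 104 mm.
- stop (a point): Centre of the end stop's face at the level of the chute floor, chute frame (172, 0, 8) mm; same axes as the chute. The rack is home when its leading end touches this face.
- rack: Loose wooden rack, 90 mm long (its x, along the chute) x 72 wide x 62 high, about 0.35 kg, with five coloured printing blocks standing in it, none higher than 54 mm. Both ends are solid boards 8 mm thick, full width and height. Origin at the centre of its underside, on the chute floor. It starts 20 to 75 mm before the gate's blade.
- gate (a joint): Sprung gate on an upright hinge: 0 = shut, blade across the chute; grows as its arm is pushed aside, away from the chute; stop at 0.20. From about 0.13 the blade clears the rack's path; at 0.17 the arm is parallel to the chute. A spring always shuts it with 0.5 (shut) to 0.7 N m (open): about 6 N at 100 mm from the hinge, 2.5 N at 280 mm.
- gate_hinge (a point): On the hinge axis, mid-height of the yellow arm, chute frame (-220, 100, 49) mm; x along the arm. Arm: 330 mm long from here, 8 mm thick, z = 26 to 72 mm. Its flat chute-side face contains the hinge axis: at gate angle q it lies at chute y = 100 mm - (x + 220 mm) tan(0.17 - q). Fingers push this face and can slide along it.
- blade_tip (a point): Tip of the gate's red blade, mid-height; turns with the gate: shut near chute (48, 5, 31) mm, open at 0.17 near (60, 52, 31) mm. Blade: 12 mm thick, z = 26 to 36 mm, square to the arm, 280 mm from the hinge, jutting 48 mm from the arm's face. The arm runs 50 mm on beyond it; a fingertip at z = 40 mm or more passes over it and over the chute walls.
- ink_jar: Bystander: amber glass ink jar with a black lid, 54 mm across, 70 mm high; origin at the centre of its underside.
- ink_tin: Bystander: ink tin with a blue label, 60 mm across, 60 mm high; origin at the centre of its underside.
- tape_roll: Bystander: yellow roll of tape lying flat, 70 mm across, 25 mm high; origin at the centre of its underside.
There are look-alikes about, which are no part of the job. There is more than one size of the rack; the one meant has the size given above.

How it is judged:
On the way, in this order (a step that is already met when the one before it is completed fails the run):
1. a finger holds the gate open while the rack is still before the blade (value of joint gate above 0.11 rad and contact force between the fingers and gate above 0.3 N and x of rack in the frame of chute below 0.012 m), for 0.1 s.
2. the rack is passing the blade while a finger holds the gate open and another pushes (value of joint gate above 0.11 rad and contact force between the fingers and gate above 0.3 N and contact force between the fingers and rack above 0.2 N and x of rack in the frame of chute between 0.05 and 0.11 m), for 0.1 s.
At the end, for the whole second after the job is handed in: The rack stands flat on the chute floor with its leading end within 7 mm of the end stop, at rest; the gate is shut behind it (below 0.03 rad); the bystanders are within 20 mm of where they stood (x of rack in the frame of stop between -0.052 and -0.04 m and z of rack in the frame of stop below 0.004 m and angle between rack's own z axis and vertical below 0.05 rad and value of joint gate below 0.03 rad and linear speed of rack below 0.01 m/s and distance of each of ink_jar, ink_tin, tape_roll from where it was at the start of the episode below 0.02 m); the robot touches nothing.
It fails at once if the rack is shoved against the gate (more than 5 N between them) (contact force between rack and gate above 5 N).
It fails at once if the rack is lifted off the chute floor by more than 12 mm (z of rack in the frame of chute above 0.02 m).
It fails at once if the rack is tipped by more than 0.2 rad (angle between rack's own z axis and vertical above 0.2 rad).
It fails at once if the rack is in the gate's way with the gate let go: blade alongside the rack, no finger on the gate's arm (contact force between the fingers and gate below 0.01 N and contact force between rack and gate above 0.3 N and x of rack in the frame of chute between 0.03 and 0.1 m).
It fails at once if a bystander is moved by more than 20 mm (distance of any of ink_jar, ink_tin, tape_roll from where it was at the start of the episode above 0.02 m).
It also fails if it takes over 38 s, if anything falls off the work surface, if the arm or the gripper's body presses on something with over 40 N, if the wrist force passes 120 N, or if a joint passes its speed limit or range.

## Working session

There is one attempt and no reset: what is moved stays moved. The work goes in short steps, Python scripts to look and compute and a shell command to move; the robot and the scene stay as the last step left them, time stands still between calls to the robot, and variables do not carry over. Pictures are saved under pics/ and viewed, on a budget of 10 in all, crops included, one or two more only if the job needs it, and the job is handed in when it is done.

```bash
ls; mkdir -p pics; cat > h.py <<'E'
from workcell import *
import numpy as np, cv2
from scipy.spatial.transform import Rotation as R
E
python3 - <<'E'
from h import *
s=state(); print({k:np.round(v,3).tolist() for k,v in s.items()})
for n in("scene","top"):
    p=capture(n); cv2.imwrite(f"pics/{n}0.png",p["pixels"][:,:,::-1])
    print(n,{k:(np.round(v,4).tolist() if not isinstance(v,str) else v) for k,v in p.items() if k!="pixels"})
    for q in("chute","rack","gate","blade_tip","gate_hinge","ink_jar","ink_tin","tape_roll"):
        print(q,[(np.round(d["position"]).tolist(),round(float(d["p"]),2)) for d in search_frame(p,q)])
E
```

```text
pics
{'t': 0.0, 'joint_pos': [-1.252, 0.3, 1.522, 0.0, 1.321, -0.067], 'joint_velocities': [0.001, -0.0, -0.0, 0.0, -0.001, 0.001], 'tau': [-0.003, -54.35, -36.18, -0.0, 0.004, 0.0], 'eef_pos': [0.207, -0.509, 0.253], 'orientation': [-0.136, 0.694, -0.694, 0.136], 'wrist_force': [-0.259, -0.082, 0.397], 'torque': [-0.042, 0.046, -0.02], 'opening': 0.086}
scene {'vertical_fov': 56.5555, 'cx': 323.0345, 'cy': 200.3922, 'k1': -0.072, 'xyz': [1.1214, -0.4517, 0.7179], 'rotation': [0.3493, 0.1852, 0.4061, 0.8239], 'shot': 1}
chute [([206.0, 324.0], 0.83)]
rack [([286.0, 302.0], 0.91), ([220.0, 423.0], 0.9), ([190.0, 328.0], 0.64)]
gate [([197.0, 347.0], 0.6)]
blade_tip [([194.0, 348.0], 0.9), ([187.0, 330.0], 0.64)]
gate_hinge [([196.0, 350.0], 0.61), ([257.0, 207.0], 0.42)]
ink_jar [([196.0, 351.0], 0.65), ([151.0, 333.0], 0.61)]
ink_tin [([257.0, 212.0], 0.68)]
tape_roll [([184.0, 271.0], 0.74)]
top {'vertical_fov': 54.1452, 'cx': 320.9135, 'cy': 199.4236, 'k1': -0.0836, 'xyz': [0.3883, -0.0384, 0.896], 'rotation': [-0.0599, 0.0619, 0.7067, -0.7023], 'shot': 2}
chute [([195.0, 298.0], 0.87)]
rack [([212.0, 298.0], 0.93), ([112.0, 244.0], 0.67), ([125.0, 399.0], 0.61)]
gate [([180.0, 293.0], 0.66)]
blade_tip [([181.0, 290.0], 0.73), ([279.0, 337.0], 0.66)]
gate_hinge []
ink_jar [([277.0, 238.0], 0.9)]
ink_tin [([209.0, 456.0], 0.96)]
tape_roll [([282.0, 352.0], 0.95)]
```

View pics/scene0.png

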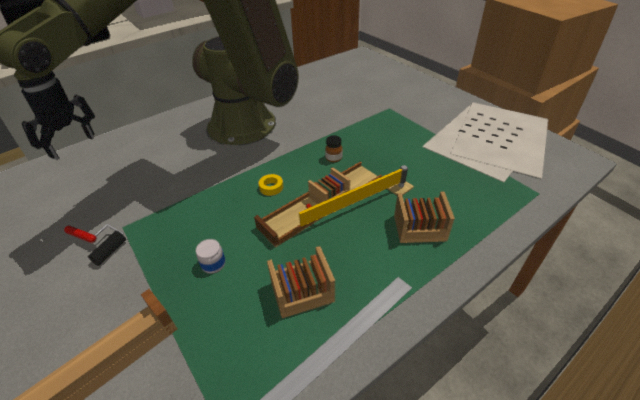

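View pics/top0.png

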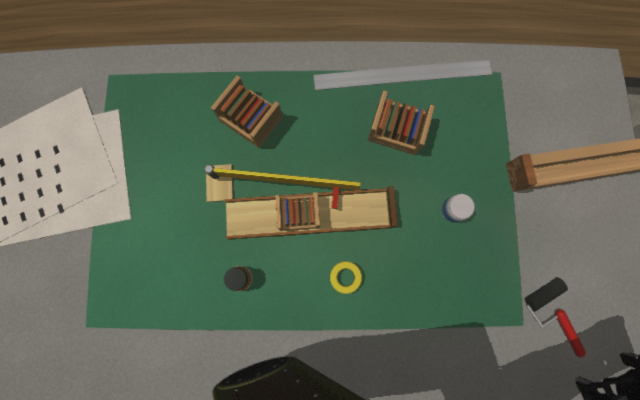

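The scene view shows the racks at (row 286, col 302), (220, 423) and in the chute (190, 328). In the top view they are at (212, 298) in the chute, (112, 244) and (125, 399). The one in the chute, before the blade, is the one meant, and I'll confirm this in a crop. The end stop is at col ~393 and the hinge post at (170, 210).

```bash
python3 - <<'E'
from h import *
im=cv2.imread("pics/top0.png")[155:250,195:405]
im=cv2.resize(im,None,fx=3.8,fy=3.8,interpolation=cv2.INTER_CUBIC); cv2.imwrite("pics/crop1.png",im)
E
```

```text
(no output)
```

View pics/crop1.png

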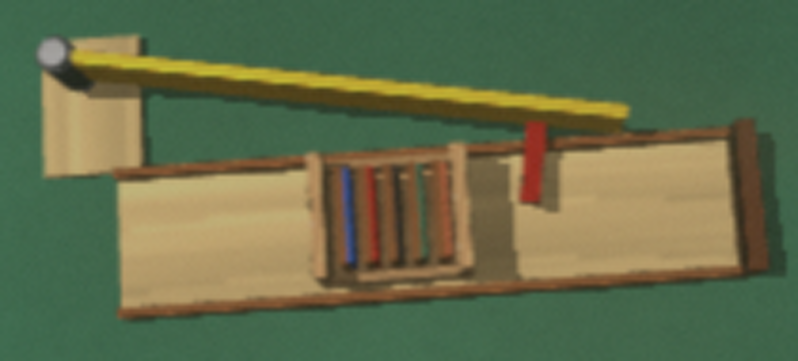

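```bash
cat >> h.py <<'E'
def proj(p,X):
    X=np.atleast_2d(X); d=(X-p["xyz"])@R.from_quat(p["rotation"]).as_matrix()
    u=d[:,0]/-d[:,2]; v=-d[:,1]/-d[:,2]; k=1+p["k1"]*(u*u+v*v)
    f=200/np.tan(np.radians(p["vertical_fov"])/2)
    return np.c_[p["cx"]+f*u*k,p["cy"]+f*v*k]
def ray(p,c,r,z):
    f=200/np.tan(np.radians(p["vertical_fov"])/2); a=np.array([c-p["cx"],r-p["cy"]])/f; s=a.copy()
    for _ in range(20): s=a/(1+p["k1"]*(s@s))
    d=R.from_quat(p["rotation"]).apply([s[0],-s[1],-1]); o=np.array(p["xyz"])
    return o+d*(z-o[2])/d[2]
def c2w(P,X):
    X=np.atleast_2d(np.array(X,float))/1000; c,s=np.cos(P[2]),np.sin(P[2])
    return X@np.array([[c,s,0],[-s,c,0],[0,0,1]])+[P[0],P[1],0]
E
python3 - <<'E'
from h import *
from scipy.optimize import least_squares
p=capture("top"); q=capture("scene")
L=330; a=.17
F=[((54,53),(-220,104,76)),((118,172),(-200,45,22)),((122,316),(-200,-45,20)),((532,203),(48,5,36)),
((628,106),(-220+L*np.cos(a)+8*np.sin(a),100-L*np.sin(a)+8*np.cos(a),72)),((737,122),(172,45,42)),((745,274),(172,-45,42)),((118,180),(-200,39,22))]
px=np.array([(195+x/3.8-.4,155+y/3.8-.4) for (x,y),_ in F]); X=[f[1] for f in F]
s=least_squares(lambda P:(proj(p,c2w(P,X))-px).ravel(),[.39,.0,-np.pi/2],x_scale=[.1,.1,.1],loss="soft_l1")
print(s.x,np.round(s.fun.reshape(-1,2),1).tolist())
P=s.x; np.save("P.npy",P)
def inv(w): 
    c,s_=np.cos(P[2]),np.sin(P[2]); d=w[:2]-P[:2]; return np.round(1000*np.array([c*d[0]+s_*d[1],-s_*d[0]+c*d[1]]),1)
for n,(x,y) in dict(rearL=(308,154),rearR=(318,282),leadL=(466,147),leadR=(473,275)).items():
    print(n,inv(ray(p,195+x/3.8-.4,155+y/3.8-.4,.070)))
for n,(c,r,z) in dict(jar=(238,279,.07),tin=(460,207,.06),tape=(346,278,.025)).items():
    w=ray(p,c,r,z); print(n,w.round(3),inv(w))
# overlay in scene
im=q["pixels"][:,:,::-1].copy()
sc=3; x0,y0=240,120
im=cv2.resize(im[120:270,240:440],None,fx=sc,fy=sc,interpolation=cv2.INTER_CUBIC)
def ln(pts):
    w=((proj(q,c2w(P,pts))-[x0,y0]+.5)*sc).astype(int); cv2.polylines(im,[w],False,(255,0,255),1)
for y in(45,-45): ln([(-200,y,22),(172,y,22)])
ln([(172,45,42),(172,-45,42)]); ln([(-220,100,72),(-220+L*np.cos(a),100-L*np.sin(a),72)])
t=[inv(ray(p,195+x/3.8-.4,155+y/3.8-.4,.070)) for x,y in((308,154),(318,282),(473,275),(466,147),(308,154))]
ln([(*v,70) for v in t])
cv2.imwrite("pics/ov.png",im)
E
```

```text
[ 0.50987932 -0.02417681 -1.50977693] [[0.1, 0.1], [-1.1, -0.8], [-0.9, 0.9], [0.1, 0.3], [1.0, -0.0], [0.3, -0.2], [2.1, -0.1], [-1.0, -0.3]]
rearL [-78.1  37. ]
rearR [-76.1 -35.8]
leadL [11.3 35. ]
leadR [ 10.4 -37.7]
jar [0.365 0.133 0.07 ] [-165.4 -135.2]
tin [ 0.515 -0.345  0.06 ] [320.7 -14.3]
tape [ 0.365 -0.095  0.025] [  62.  -149.1]
```

View pics/ov.png

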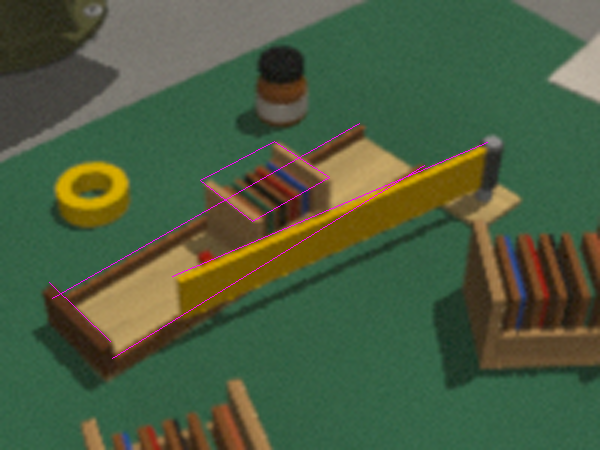

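The overlay agrees with the scene view to about 2 px. In the chute, the rack measures about 89 x 73 mm, which fits 90 x 72, with its rear at x ≈ -77. So it is the meant one, and the two on the mat at (112, 244) and (125, 399) are larger decoys.

Plan: keep the jaws across the chute and fully open. One finger's back holds the arm at y = 100 and the other finger is behind the rack, with tips at z ≈ 44.

```bash
cat >> h.py <<'E'
def inv(w):
    P=np.load("P.npy"); c,s=np.cos(P[2]),np.sin(P[2]); d=np.array(w)[:2]-P[:2]; return np.array([c*d[0]+s*d[1],-s*d[0]+c*d[1]])*1000
def go(cx,cy,z):
    "shift (mm, tool axes) and turn (deg) to chute x,y, TCP z mm, tool down, jaws across the chute"
    P=np.load("P.npy"); s=state(); Q=R.from_quat(s["orientation"]).as_matrix()
    y=np.array([0,0,-1.]); zt=np.array([-np.sin(P[2]),np.cos(P[2]),0])
    out=[]
    for g in(1,-1):
        T=np.c_[np.cross(y,g*zt),y,g*zt]; out.append(np.degrees(R.from_matrix(Q.T@T).as_rotvec()))
    t=c2w(P,[cx,cy,z])[0]
    print("shift",np.round(1000*Q.T@(t-s["eef_pos"]),1),"turn",np.round(out,1).tolist(),"now",np.r_[inv(s["eef_pos"]),s["eef_pos"][2]*1000].round(1),"F",np.round(s["wrist_force"],1),"t",round(s["t"],2),"op",round(s["opening"],4))
    return Q
E
python3 -c "
from h import *
print(go(-105,8,150).round(2))"
```

```text
shift [-504.4  103.3 -432.6] turn [[0.0, -71.4, -0.0], [0.0, 108.6, 0.0]] now [ 466.  -332.   253.3] F [-0.4  0.   0.7] t 1.0 op 0.085
[[-0.93 -0.    0.38]
 [-0.38  0.   -0.93]
 [ 0.   -1.   -0.  ]]
```

```bash
T='[[-0.504,0,-0.433],[0,-71.4,0]]'
python3 -m handwheel '[[[-0.504,0,-0.433],[0,-71.4,0]],[[-0.504,0,-0.433],[0,-71.4,0]],[[-0.504,0,-0.433],[0,-71.4,0]],[[-0.504,0,-0.433],[0,-71.4,0]],[[-0.504,0,-0.433],[0,-71.4,0]]]' 1
python3 -c "
from h import *
print(go(-105,8,150).round(2))"
```

```text
t: 1.5
eef_pos: [0.3218, -0.2855, 0.2534]
orientation: [0.382, -0.595, 0.595, -0.382]
wrist_force: [1.0, 0.6, 0.5]
opening: 0.0852
shift [-412.3  103.4   19.9] turn [[-0.0, -28.1, 0.0], [-0.0, 151.9, -0.0]] now [ 249.3 -203.7  253.4] F [1.  0.6 0.5] t 1.5 op 0.0852
[[-0.42  0.    0.91]
 [-0.91 -0.   -0.42]
 [ 0.   -1.    0.  ]]
```

```bash

python3 -m handwheel '[[[-0.412,0.02,0.02],[0,-28.1,0]],[[-0.412,0.02,0.02],[0,-28.1,0]],[[-0.412,0.02,0.02],[0,-28.1,0]],[[-0.412,0.02,0.02],[0,-28.1,0]],[[-0.412,0.02,0.02],[0,-28.1,0]]]'
python3 -c "
from h import *
print(go(-105,8,150).round(2))"
```

```text
t: 2.0
eef_pos: [0.438, -0.0641, 0.2414]
orientation: [-0.514, 0.485, -0.486, 0.514]
wrist_force: [1.3, -1.2, 0.5]
opening: 0.0852
shift [-140.8   91.5   81.5] turn [[-0.1, -0.2, 0.0], [-0.0, 179.8, -0.1]] now [ 35.5 -74.2 241.4] F [ 1.3 -1.2  0.5] t 2.0 op 0.0852
[[ 0.06  0.    1.  ]
 [-1.   -0.    0.06]
 [ 0.   -1.    0.  ]]
```

```bash

python3 -m handwheel '[[[-0.141,0.09,0.082],[0,0,0]],[[-0.141,0.09,0.082],[0,0,0]],[[-0.141,0.09,0.082],[0,0,0]],[[-0.141,0.09,0.082],[0,0,0]],[[-0.141,0.09,0.082],[0,0,0]]]'
python3 - <<'E'
from h import *
p=capture("top");q=capture("scene")
a=cv2.resize(p["pixels"][140:260,190:410],None,fx=2.7,fy=2.7,interpolation=cv2.INTER_CUBIC)
b=cv2.resize(q["pixels"][90:240,220:440],None,fx=2.0,fy=2.0,interpolation=cv2.INTER_CUBIC)
h=max(a.shape[1],b.shape[1])
f=lambda i:cv2.copyMakeBorder(i,0,0,0,h-i.shape[1],cv2.BORDER_CONSTANT)
c=np.vstack([f(a[:,:]),f(b)]); c=c[:600]; cv2.imwrite("pics/m1.png",c[:,:,::-1]); print(c.shape)
go(-105,8,66)
# project hypothesised finger tip points
s=state();e=s["eef_pos"];Q=R.from_quat(s["orientation"]).as_matrix()
for y in(9,22):
  for z in(-57,-43,43,57): print(y,z,proj(q,e+Q@np.array([0,y,z])/1000).round(1).tolist())
E
```

```text
t: 2.5
eef_pos: [0.5114, 0.0819, 0.1486]
orientation: [0.515, -0.486, 0.484, -0.514]
wrist_force: [-0.6, -0.8, 0.1]
opening: 0.0857
(600, 594, 3)
shift [-1.7 84.8  0.3] turn [[0.1, -0.2, 0.0], [-0.0, 179.8, 0.1]] now [-103.3    7.8  150.8] F [-0.3  0.2  0.1] t 2.6 op 0.0856
9 -57 [[335.0, 139.3]]
9 -43 [[338.4, 141.5]]
9 43 [[360.7, 155.7]]
9 57 [[364.6, 158.2]]
22 -57 [[335.0, 143.3]]
22 -43 [[338.4, 145.5]]
22 43 [[360.5, 159.8]]
22 57 [[364.3, 162.2]]
```

View pics/m1.png

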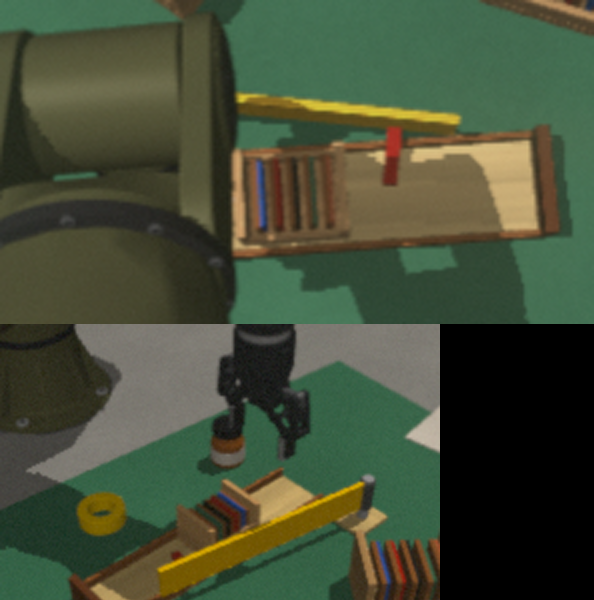

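The fingertips measure about 9 mm ahead of the TCP when open: the tip is at scene px (363, 157) and the prediction gives (363, 157). They hang behind the rack, clear of the arm. I'll descend to TCP z 56, which puts the tips at about 47.

```bash

python3 -m handwheel '[[[-0.002,0.04,0],[0,0,0]],[[-0.002,0.07,0],[0,0,0]],[[-0.002,0.09,0],[0,0,0]],[[-0.002,0.095,0],[0,0,0]],[[-0.002,0.095,0],[0,0,0]]]'
python3 - <<'E'
from h import *
go(-105,28,56)
q=capture("scene")
b=cv2.resize(q["pixels"][90:240,240:440],None,fx=3,fy=3,interpolation=cv2.INTER_CUBIC)
cv2.imwrite("pics/m2.png",b[:,:,::-1])
E
```

```text
t: 3.1
eef_pos: [0.5115, 0.0804, 0.0568]
orientation: [-0.513, 0.486, -0.486, 0.513]
wrist_force: [-0.7, 0.4, 0.1]
opening: 0.0855
shift [-0.8  0.8 20. ] turn [[-0.0, -0.4, -0.0], [0.0, 179.6, -0.0]] now [-104.3    8.    56.8] F [-0.7  0.4  0.1] t 3.1 op 0.0855
```

View pics/m2.png

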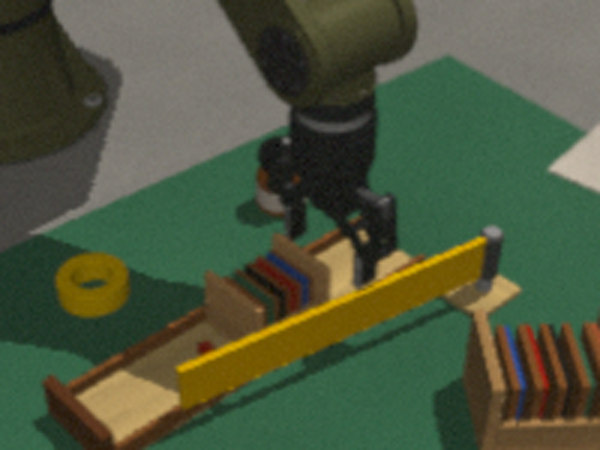

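The far finger, at crop (365, 275), is inside the arm and behind the rack. Now I'll push the arm aside.

```bash
for i in 1; do python3 -m handwheel '[[[0,0.001,0.006],[0,0,0]],[[0,0.001,0.012],[0,0,0]],[[0,0.001,0.016],[0,0,0]],[[0,0.001,0.020],[0,0,0]]]'; done
python3 -m handwheel '[[[0,0,0.005],[0,0,0]],[[0,0,0.010],[0,0,0]],[[0,0,0.015],[0,0,0]],[[0,0,0.015],[0,0,0]]]'
python3 -c "
from h import *
go(-105,43,56)"
```

```text
t: 3.55
eef_pos: [0.5316, 0.0822, 0.0555]
orientation: [0.514, -0.486, 0.486, -0.514]
wrist_force: [-4.9, -2.9, 3.8]
opening: 0.0853
t: 3.95
eef_pos: [0.5465, 0.0828, 0.0551]
orientation: [0.514, -0.486, 0.486, -0.513]
wrist_force: [-5.3, -2.8, 3.6]
opening: 0.0856
shift [-0.4 -0.9 -0.1] turn [[0.1, -0.3, 0.0], [-0.0, 179.7, 0.1]] now [-104.6   43.1   55.1] F [-5.3 -2.8  3.6] t 3.95 op 0.0856
```

```bash
python3 - <<'E'
from h import *
p=capture("top");q=capture("scene");P=np.load("P.npy")
a=cv2.resize(p["pixels"][150:245,280:410],None,fx=4,fy=4,interpolation=cv2.INTER_CUBIC)
b=cv2.resize(q["pixels"][100:250,240:400],None,fx=2,fy=2,interpolation=cv2.INTER_CUBIC)
for g,c in((.13,(255,0,255)),(.17,(0,255,255)),(.2,(255,255,255))):
    t=.17-g; X=[(-220+L*np.cos(t)+o*np.sin(t),100-L*np.sin(t)+o*np.cos(t),72) for L,o in((200,0),(330,0),(330,8))]
    for im,k,s,x0,y0 in((a,p,4,280,150),(b,q,2,240,100)):
        cv2.polylines(im,[((proj(k,c2w(P,X))-[x0,y0]+.5)*s).astype(int)],False,c,1)
b=cv2.copyMakeBorder(b,0,a.shape[0]-b.shape[0],0,0,cv2.BORDER_CONSTANT) if b.shape[0]<a.shape[0] else b[:a.shape[0]]
c=np.hstack([a,b])[:, :800]; cv2.imwrite("pics/m3.png",c[:,:,::-1]); print(c.shape)
E
```

```text
(380, 800, 3)
```

View pics/m3.png

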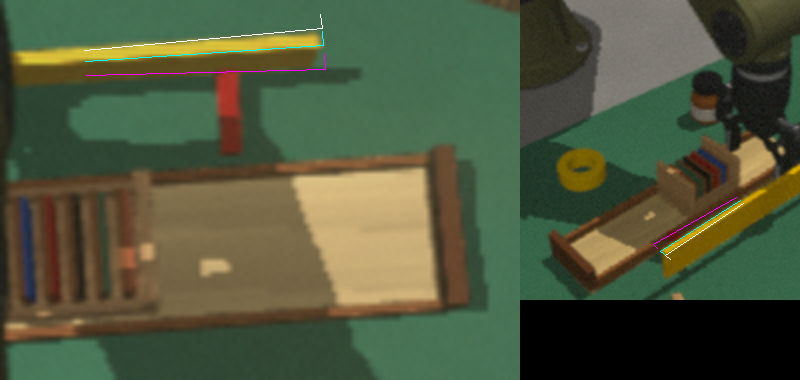

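The gate is at ≈0.17 rad (its edge lies on the cyan line) and the blade is outside the chute. Now I'll push along the chute.

```bash
python3 -m handwheel '[[[0.005,-0.001,0],[0,0,0]],[[0.010,-0.001,0],[0,0,0]],[[0.014,-0.001,0],[0,0,0]],[[0.018,-0.001,0],[0,0,0]],[[0.022,-0.001,0],[0,0,0]]]'
python3 -m handwheel '[[[0.005,0,0],[0,0,0]],[[0.010,0,0],[0,0,0]],[[0.015,0,0],[0,0,0]],[[0.020,0,0],[0,0,0]],[[0.025,0,0],[0,0,0]]]'
python3 - <<'E'
from h import *
go(71,43,56)
p=capture("top");q=capture("scene")
a=cv2.resize(p["pixels"][150:245,280:410],None,fx=4,fy=4,interpolation=cv2.INTER_CUBIC)
b=cv2.resize(q["pixels"][100:250,250:390],None,fx=2,fy=2,interpolation=cv2.INTER_CUBIC)
b=cv2.copyMakeBorder(b,0,80,0,0,cv2.BORDER_CONSTANT)
cv2.imwrite("pics/m4.png",np.hstack([a,b])[:,:,::-1])
E
```

```text
t: 4.55
eef_pos: [0.547, 0.0618, 0.0558]
orientation: [0.514, -0.487, 0.485, -0.514]
wrist_force: [-5.5, 6.7, 0.3]
opening: 0.0853
t: 5.05
eef_pos: [0.5485, 0.0368, 0.0559]
orientation: [0.514, -0.486, 0.485, -0.514]
wrist_force: [-4.6, 6.3, -0.1]
opening: 0.0853
shift [129.5  -0.3   1.4] turn [[0.1, -0.3, -0.1], [0.1, 179.7, 0.1]] now [-58.5  42.2  55.9] F [-4.6  6.3 -0.1] t 5.05 op 0.0853
```

View pics/m4.png

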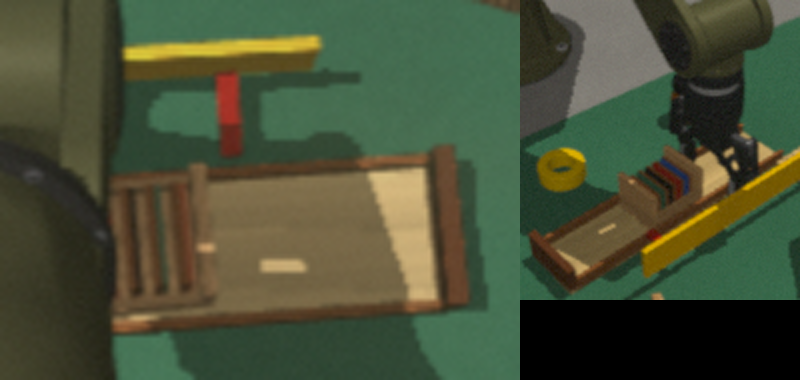

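Contact is made and the rack slides straight with a push of ~4–6 N while the gate stays open. I'll continue.

```bash
for k in 1; do python3 -m handwheel '[[[0.006,0,0.001],[0,0,0]],[[0.012,0,0.001],[0,0,0]],[[0.018,0,0.001],[0,0,0]],[[0.024,0,0.001],[0,0,0]],[[0.030,0,0.001],[0,0,0]]]'; done
python3 -m handwheel '[[[0.006,0,0],[0,0,0]],[[0.012,0,0],[0,0,0]],[[0.018,0,0],[0,0,0]],[[0.024,0,0],[0,0,0]],[[0.030,0,0],[0,0,0]]]'
python3 -c "
from h import *
go(71,43,56)"
```

```text
t: 5.65
eef_pos: [0.5513, 0.0067, 0.0559]
orientation: [0.514, -0.486, 0.485, -0.514]
wrist_force: [-3.7, 6.1, 0.6]
opening: 0.0855
t: 6.15
eef_pos: [0.553, -0.0233, 0.0559]
orientation: [0.514, -0.486, 0.485, -0.514]
wrist_force: [-3.3, 6.3, 0.8]
opening: 0.0851
shift [69.3 -0.2  0.3] turn [[0.1, -0.3, -0.1], [0.1, 179.7, 0.1]] now [ 1.7 43.1 55.9] F [-3.3  6.3  0.8] t 6.15 op 0.0851
```

```bash
python3 -m handwheel '[[[0.006,0,0],[0,0,0]],[[0.012,0,0],[0,0,0]],[[0.018,0,0],[0,0,0]],[[0.024,0,0],[0,0,0]],[[0.030,0,0],[0,0,0]]]'
python3 -m handwheel '[[[0.006,0,0],[0,0,0]],[[0.012,0,0],[0,0,0]],[[0.018,0,0],[0,0,0]],[[0.024,0,0],[0,0,0]],[[0.028,0,0],[0,0,0]]]'
python3 - <<'E'
from h import *
go(71,43,56)
p=capture("top");q=capture("scene")
a=cv2.resize(p["pixels"][150:245,280:410],None,fx=4,fy=4,interpolation=cv2.INTER_CUBIC)
b=cv2.resize(q["pixels"][130:225,250:320],None,fx=4,fy=4,interpolation=cv2.INTER_CUBIC)
cv2.imwrite("pics/m5.png",np.hstack([a,b])[:,:,::-1])
E
```

```text
t: 6.65
eef_pos: [0.5547, -0.0533, 0.0559]
orientation: [0.514, -0.486, 0.485, -0.514]
wrist_force: [-3.0, 5.6, 0.6]
opening: 0.0855
t: 7.15
eef_pos: [0.5563, -0.0814, 0.0559]
orientation: [0.514, -0.486, 0.485, -0.514]
wrist_force: [-3.3, 5.2, 0.7]
opening: 0.0853
shift [11.  -0.1  0.2] turn [[0.1, -0.3, -0.1], [0.1, 179.7, 0.1]] now [60.  42.9 55.9] F [-3.3  5.2  0.7] t 7.15 op 0.0853
```

View pics/m5.png

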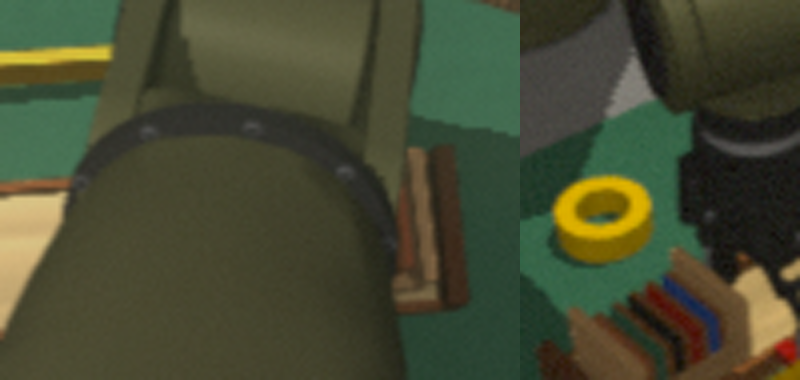

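The rack's leading board, at crop col ~418, is just short of the stop at col ~440. I'll go on gently while watching the force.

```bash
python3 -m handwheel '[[[0.003,0,0],[0,0,0]],[[0.005,0,0],[0,0,0]],[[0.007,0,0],[0,0,0]],[[0.008,0,0],[0,0,0]]]'
for i in 1 ; do python3 -m handwheel '[[[0.001,0,0],[0,0,0]],[[0.0015,0,0],[0,0,0]]]'; done; python3 -c "
from h import *
go(71,43,56)"
```

```text
t: 7.65
eef_pos: [0.5568, -0.0892, 0.056]
orientation: [-0.514, 0.486, -0.486, 0.514]
wrist_force: [-2.0, 5.1, -0.5]
opening: 0.0847
t: 7.85
eef_pos: [0.5569, -0.0907, 0.056]
orientation: [-0.514, 0.486, -0.486, 0.514]
wrist_force: [-3.1, 4.9, 0.4]
opening: 0.0854
shift [1.8 0.  0.1] turn [[0.0, -0.3, -0.0], [0.1, 179.7, 0.0]] now [69.2 42.9 56. ] F [-3.1  4.9  0.4] t 7.85 op 0.0854
```

```bash
python3 -m handwheel '[[[0.0005,0,0],[0,0,0]],[[0.001,0,0],[0,0,0]]]'
python3 -m handwheel '[[[0.0005,0,0],[0,0,0]],[[0.001,0,0],[0,0,0]]]'
python3 -m handwheel '[[[0.0005,0,0],[0,0,0]],[[0.001,0,0],[0,0,0]]]'
```

```text
t: 8.05
eef_pos: [0.5571, -0.091, 0.0561]
orientation: [-0.513, 0.486, -0.486, 0.514]
wrist_force: [-0.4, 13.1, 1.0]
opening: 0.0855
t: 8.25
eef_pos: [0.5575, -0.0912, 0.0563]
orientation: [-0.513, 0.487, -0.485, 0.514]
wrist_force: [1.8, 19.8, 2.7]
opening: 0.0853
t: 8.45
eef_pos: [0.5578, -0.0915, 0.0565]
orientation: [-0.512, 0.487, -0.485, 0.515]
wrist_force: [1.9, 26.0, 4.8]
opening: 0.0851
```

The force jumps to 26 N with the hand stationary, so the rack is against the stop. I'll back off, let the gate follow the finger shut, then lift away.

```bash
python3 -m handwheel '[[[-0.002,0,0],[0,0,0]],[[-0.005,0,0],[0,0,0]],[[-0.010,0,0],[0,0,0]],[[-0.010,0,-0.010],[0,0,0]],[[-0.010,0,-0.020],[0,0,0]]]'
python3 -m handwheel '[[[0,0,-0.010],[0,0,0]],[[0,0,-0.020],[0,0,0]],[[0,0,-0.030],[0,0,0]],[[0,0,-0.040],[0,0,0]],[[0,0,-0.042],[0,0,0]]]'
python3 -c "
from h import *
go(60,-20,250)"
```

```text
t: 8.95
eef_pos: [0.5357, -0.0851, 0.056]
orientation: [0.514, -0.486, 0.486, -0.514]
wrist_force: [-2.1, 1.4, 1.0]
opening: 0.0851
t: 9.45
eef_pos: [0.4938, -0.0877, 0.0563]
orientation: [-0.514, 0.486, -0.486, 0.514]
wrist_force: [-0.4, 0.0, 1.2]
opening: 0.0857
shift [-2.500e+00 -1.937e+02 -1.000e-01] turn [[-0.0, -0.3, 0.0], [-0.0, 179.7, -0.0]] now [ 62.5 -19.9  56.3] F [-0.4  0.   1.2] t 9.45 op 0.0857
```

```bash
python3 -m handwheel '[[[0,-0.03,0],[0,0,0]],[[0,-0.08,0],[0,0,0]],[[0,-0.13,0],[0,0,0]],[[0,-0.18,0],[0,0,0]],[[0,-0.194,0],[0,0,0]]]'
python3 -m handwheel '[[[0.25,0,-0.15],[0,0,0]],[[0.25,0,-0.15],[0,0,0]],[[0.25,0,-0.15],[0,0,0]],[[0.25,0,-0.15],[0,0,0]],[[0.25,0,-0.15],[0,0,0]]]'
python3 -m handwheel '[[[0.15,0,0],[0,0,0]],[[0.15,0,0],[0,0,0]],[[0.15,0,0],[0,0,0]],[[0.15,0,0],[0,0,0]],[[0.15,0,0],[0,0,0]]]'
python3 - <<'E'
from h import *
p=capture("top");P=np.load("P.npy")
for n,z in(("ink_jar",.07),("ink_tin",.06),("tape_roll",.025)):
    print(n,[(np.round(d["position"]).tolist(),round(float(d["p"]),2)) for d in search_frame(p,n)[:1]])
a=cv2.resize(p["pixels"][150:300,190:480],None,fx=2.7,fy=2.7,interpolation=cv2.INTER_CUBIC)
X=[(-220+330*np.cos(.17),100-330*np.sin(.17),72),(-220,100,72)]
cv2.polylines(a,[((proj(p,c2w(P,X))-[190,150]+.5)*2.7).astype(int)],False,(0,255,255),1)
cv2.imwrite("pics/m6.png",a[:,:,::-1])
E
```

```text
t: 9.95
eef_pos: [0.496, -0.0879, 0.2559]
orientation: [-0.512, 0.483, -0.489, 0.515]
wrist_force: [-0.2, -0.4, 0.1]
opening: 0.0856
t: 10.45
eef_pos: [0.377, -0.3104, 0.2506]
orientation: [-0.514, 0.486, -0.486, 0.514]
wrist_force: [1.1, -0.5, 0.7]
opening: 0.0853
t: 10.95
eef_pos: [0.3861, -0.4591, 0.2493]
orientation: [-0.513, 0.487, -0.486, 0.513]
wrist_force: [-0.7, -0.6, -0.4]
opening: 0.0854
ink_jar [([278.0, 238.0], 0.89)]
ink_tin [([207.0, 458.0], 0.95)]
tape_roll [([283.0, 342.0], 0.87)]
```

View pics/m6.png

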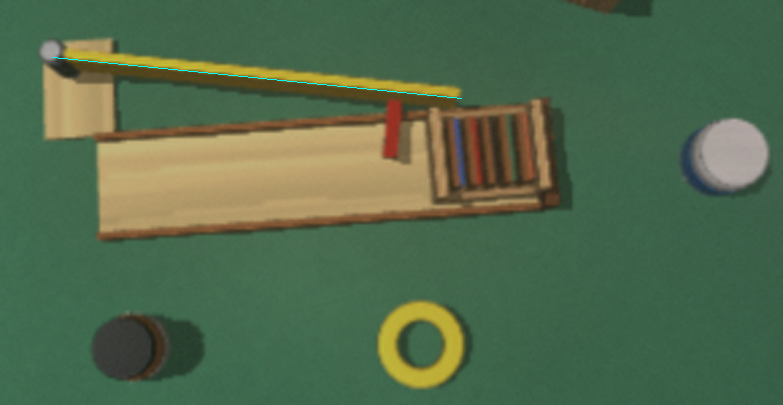

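The rack stands against the stop, the gate is shut behind it (its edge lies on the cyan shut line) and the bystanders are where they stood. The tape ring is centred at col 346, as before; the network's 342 is its own scatter.

```bash
python3 -c "
from h import *
print(job_done())"
```

```text
the job is handed in; nothing more can be done
None
```

The rack is against the end stop with the gate shut behind it, and I handed the job in at about 11 s of the 38 s allowed; no verdict is reported.

**What I did:** With the jaws fully open across the chute, one finger's back held the gate arm aside at about 0.17 rad by the overlay check. The other finger pushed the rack from behind with about 5–6 N. I stopped when the force rose from 5 to 26 N while the hand stood still, which showed the rack had met the stop. I then backed off and moved the hand sideways so the gate closed along the finger, and lifted away.

**Last checks:**
- **Rack:** in the final top picture its leading end is at the end stop. I judged this from the picture and the force jump, without a separate measurement.
- **Gate:** its arm lies on the predicted shut line, and the blade is behind the rack.
- **Hand:** clear of everything, with about 1 N or less at the wrist, which is sensor noise.
- **Bystanders:** the ink jar, ink tin and tape roll are within about 2 px (roughly 4 mm) of their first positions. The network put the tape 4 px off its measured centre in the same picture, and 10 px from its own first reading, but the ring in the picture had not moved.

**Disagreement:** my fit of the chute's position was 2–3 px off in the scene camera, and I used the contact forces to cover that.

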